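# Find the loose hatch of the potting bench's soil trough and push it open

### The arm

A 6-joint arm with a two-finger parallel gripper is mounted at the origin on the work surface. World frame = base frame: x ahead of the robot, y to its left, z up, the work surface at z = 0. Lengths are in mm, angles in rad, forces in N, time in s.
With the tool pointing down it reaches from about 275 to 825 mm from the base axis. Payload 5.2 kg.
Tool frame: the origin (TCP) lies at the very end of the fingers, on their centre line; the grasp point (between the pads) lies 19 mm behind it; z points along the fingers, y is the line along which they close (so a half turn about z gives the same grasp; the last joint's range is limited). The gripper opens to 93 mm and grips with 3 to 60 N. Pads are 15 mm wide; open, the fingers measure 128 mm over their backs; the gripper's body (75 mm by 188 mm) begins 65 mm behind the grasp point.
Start: joints at [-1.311, 0.259, 1.535, -0, 1.348, -0.203], TCP at [245.571, -492.138, 218.653] pointing down, gripper open.
Joint ranges: [-3.14, 3.14], [-0.91, 2.08], [0.19, 2.58], [-1.22, 4.36], [0.22, 2.71], [-3.12, 3.12]. Speed limits (rad/s): [2.57, 2.57, 3.14, 3.14, 3.14, 3.14].

### API

Orientations are given as [roll, pitch, yaw] about the fixed x, y, z axes, in that order (R = Rz(yaw) Ry(pitch) Rx(roll)).
In Python, from bench import robot gives the robot as it stands. The module is installed in compiled form; this text tells all that it offers. Calls block until the motion is done:
- robot.move_ptp(position, orientation): joint-space move of the TCP to a pose.
- robot.move_linear(position, ori=None, speed=150, f_stop=None): straight line of the TCP; ori=None keeps the orientation; speed is the mean speed in mm/s. With f_stop (N) it stops when the force on the tool has changed by that much, and returns True; else False.
- robot.move_j(angles): joint-space move.
- robot.move_gripper(opening): opening from 0.0 (shut) to 1.0 (fully open); the grip force is fixed at half the most; returns when the fingers have stopped.
- robot.sleep(seconds).
- robot.inverse_kinematics(position, orientation): joint angles nearest the present ones, or None.
- robot.get_image(name): name is "side" or "top"; returns a dict with "img" (400x640x3 uint8, blue, green, red), "fovy" (degrees; the focal length in pixels is half the picture's height over the tangent of half this angle, whatever the lens; pixels are square), "cx", "cy" (the principal point, pixels), "eye" and "orientation" of the camera in the world. Camera axes: x right, y down, z forward; pixel columns grow to the right and rows downward; lengths in mm; the calibration is good to about 2 mm. A picture is of the moment at which its call begins. There is no depth.
A pose or a line that the arm cannot do raises robot.MotionError and nothing moves.
- robot.hand_in(): hands the job in; it is judged then, once.
Readings, each from a call of its own:
- robot.current_t(): time.
- robot.current_qpos(): joint angles.
- robot.current_joint_vel(): joint speeds.
- robot.current_joint_efforts(): joint torques, N m.
- robot.current_tcp_pos(): TCP position.
- robot.current_eef_rot(): TCP orientation.
- robot.current_contact_force(): force on the tool from outside, world axes, zero at the start.
- robot.current_ft_torque(): the same for the moment, N m.
- robot.current_gripper_width(): opening from 0.0 (shut) to 1.0 (fully open).
- robot.current_finger_force(): force on a finger pad.
Only numpy, scipy, OpenCV 4.12 (cv2) and the standard library are available. Lean on these libraries where they do the work, as an engineer would, in place of code of your own. Each camera call takes 0.05 s, during which the arm holds its last target. There are 200 camera calls.

### The job

One of the four plywood hatches in the top of the soil trough is not fastened: press the short, grooved ends one after another until you find the hatch that rocks, then push its raised end over until it stands upright (or leans on its stop) so that the bench can be swept. Use only the fingertips, pick nothing up, leave the pots and tools where they stand, and finish clear of everything.

Things in the scene. Friction and masses are not known exactly. Their poses are not given: they have to be found in the camera images.
- trough: fixed grey metal soil trough, 200 mm (x) by 490 mm (y), 70 mm high, hollow, four identical plywood hatches flush in its top in a row along y. Hatch: 80 mm wide (y), 125 long (x), 8 thick; pivot line along y (two steel straps) 45 mm from its far, short end, 80 mm from its near, long end; thin dark grooves across the short end. Origin: centre of underside; x away from the robot, z up
- hatch_a (a point): Centre of the pivot line of the first (rightmost, -y) hatch, at deck height, 70 mm above the bench. x axis: from the pivot line to the short end (away from the robot), the end to press; y: along the row; z: up. Fixed to the trough: does not turn with the hatch (so for all four)
- hatch_b (a point): Centre of the pivot line of the second hatch, at deck height, 70 mm above the bench. Axes as hatch_a. Three hatches are fastened from below and do not give at all; one, any of the four, is loose. Each opening leaves 7 mm past the short end, 3 mm past the long end, 2 mm at the sides, and is free below to 3 mm above the bench
- hatch_c (a point): Centre of the pivot line of the third hatch, at deck height, 70 mm above the bench. Axes as hatch_a. The loose hatch: about 2 to 5 N pressed down 25 mm past the pivot line tips its short end down and swings its long end up; pressing its long end does nothing. The pivot is 4 mm below the deck top
- hatch_d (a point): Centre of the pivot line of the fourth (leftmost, +y) hatch, at deck height, 70 mm above the bench. Axes as hatch_a. The loose hatch stays at whatever angle it is left; with its long end up it can be pushed on, from the robot's side and away from the robot, until upright
- loose_hatch (a joint): angle of the one loose hatch, whichever of the four it is: 0 closed and flush, growing as the short end goes down and the long end rises, 1.57 upright, stop at 1.75 (leaning slightly away from the robot)
- seed_pot: small open square black pot, 44 mm wide, 45 mm high, standing on the trough's deck in the wide gap between the two middle hatches; origin under its centre
- clay_pot: terracotta pot, 80 mm across the rim, 75 mm high, on the bench left of the trough; origin under its centre
- square_pot: open square black pot, 75 mm wide, 85 mm high, on the bench right of the trough; origin under its centre
- spray: white bottle, 60 mm across, 150 mm high, left of the trough; origin under its centre
- trowel: flat-bladed trowel with a wooden handle, 220 mm long, 60 mm wide, lying right of the trough; origin under its middle
- feed_jar: amber glass jar, 60 mm across, 70 mm high, on the bench beyond the trough; origin under its centre

How it is judged:
By the outcome, as a careful person would: the job done as asked, in the order asked, and still so for the second after the job is handed in, with the robot touching nothing.
It also fails if it takes over 58 s, if anything falls off the work surface, if the arm or the gripper's body presses on something with over 40 N, if the wrist force passes 120 N, or if a joint passes its speed limit or range.

## Working session

There is one attempt and no reset: what is moved stays moved. The work goes in short steps, each a Python script; the robot and the scene stay as the last script left them, time stands still between calls to the robot, and variables do not carry over. Pictures are saved under pics/ and viewed, at most 10 in all, crops included, and the job is handed in when it is done.

```bash
mkdir -p pics; python3 - <<'E'
from bench import robot
import cv2
for n in("top","side"):
    d=robot.get_image(n); cv2.imwrite(f"pics/{n}0.png",d["img"]); print(n,{k:v for k,v in d.items() if k!="img"})
print(robot.current_t(),robot.current_eef_rot())
E
```

```text
top {'fovy': 43.08718094868635, 'cx': 322.4088227264889, 'cy': 194.22958594113086, 'eye': array([ 449.80098273,  -14.29694196, 1718.56733708]), 'orientation': array([-3.05388637,  0.01045892, -1.58053761])}
side {'fovy': 46.705081838052536, 'cx': 318.4835770700742, 'cy': 204.88333050308222, 'eye': array([210.54266711, 902.47551213, 988.59395584]), 'orientation': array([-2.31062888,  0.00724855, -2.76001009])}
0.1 [-3.14006559e+00 -3.34951907e-04  4.62823695e-01]
```

View pics/top0.png

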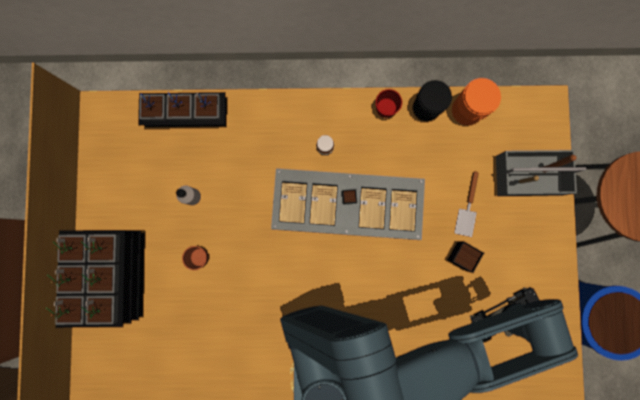

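View pics/side0.png

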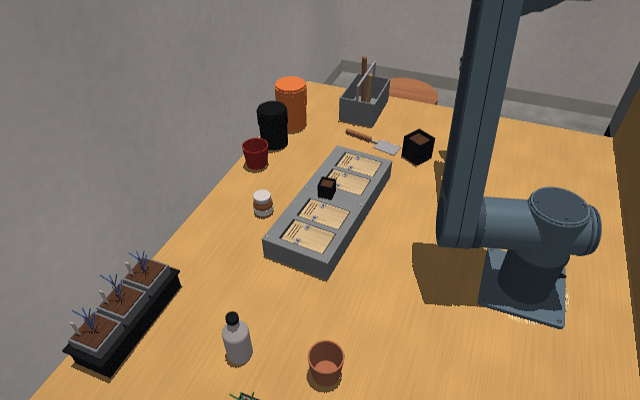

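The top view shows the trough centred near (348,203). Its hatches are near x=293, 323, 373 and 403, with the grooves at the far (upper) end and the seed pot at (349,197). Next I'll measure the hatches on the z=70 plane.

```bash
cat > h.py <<'E'
import numpy as np, cv2
from scipy.spatial.transform import Rotation as R
def ray(d,uv):
    f=200/np.tan(np.radians(d["fovy"]/2)); uv=np.atleast_2d(uv).astype(float)
    v=np.c_[(uv[:,0]-d["cx"])/f,(uv[:,1]-d["cy"])/f,np.ones(len(uv))]
    return R.from_euler("xyz",d["orientation"]).apply(v)
def plane(d,uv,z):
    v=ray(d,uv); return d["eye"]+v*((z-d["eye"][2])/v[:,2])[:,None]
def proj(d,p):
    f=200/np.tan(np.radians(d["fovy"]/2))
    c=R.from_euler("xyz",d["orientation"]).inv().apply(np.atleast_2d(p)-d["eye"])
    return np.c_[d["cx"]+f*c[:,0]/c[:,2],d["cy"]+f*c[:,1]/c[:,2]]
E
python3 - <<'E'
from h import *
from bench import robot
d=robot.get_image("top"); im=d["img"]; hsv=cv2.cvtColor(im,cv2.COLOR_BGR2HSV)
# trough = hole in the wood-coloured bench, near (348,203): grey pixels
roi=np.zeros(im.shape[:2],np.uint8); roi[160:250,260:435]=1
grey=((hsv[...,1]<60)&(roi>0)).astype(np.uint8)
n,l,s,c=cv2.connectedComponentsWithStats(grey); k=1+s[1:,4].argmax()
cs,_=cv2.findContours((l==k).astype(np.uint8),cv2.RETR_EXTERNAL,cv2.CHAIN_APPROX_NONE)
hull=cv2.convexHull(max(cs,key=len)); ctr=max(cs,key=len)
print("trough rect px",cv2.minAreaRect(hull)); 
P=plane(d,cv2.boxPoints(cv2.minAreaRect(hull)),70);print(P.round(1),P.mean(0))
ins=np.zeros_like(roi); cv2.fillPoly(ins,[hull],1); ins=cv2.erode(ins,np.ones((5,5)))
w=((hsv[...,1]>=60)&(hsv[...,2]>110)&(ins>0)).astype(np.uint8)
n,l,s,c=cv2.connectedComponentsWithStats(w)
for i in range(1,n):
    if s[i,4]>300:
        q=np.argwhere(l==i)[:,::-1].astype(np.float32); p=plane(d,q,70)[:,:2].astype(np.float32)
        print(s[i],plane(d,c[i],70).round(1),cv2.minAreaRect(p))
cv2.imwrite("pics/crop1.png",cv2.resize(im[155:255,260:435],None,fx=4.5,fy=4.5,interpolation=cv2.INTER_CUBIC))
e=robot.get_image("side")["img"]; cv2.imwrite("pics/crop2.png",cv2.resize(e[140:285,255:400],None,fx=4,fy=4,interpolation=cv2.INTER_CUBIC))
E
```

```text
trough rect px ((347.916259765625, 203.67257690429688), (149.2625732421875, 59.91876983642578), 4.085616588592529)
[[ 485.7  168.6   70. ]
 [ 681.5  154.4   70. ]
 [ 641.  -332.6   70. ]
 [ 446.6 -313.5   70. ]] [563.69461475 -80.76301203  70.        ]
[279 183  28  41 983] [[567.8  99.5  70. ]] ((568.5477905273438, 99.45016479492188), (84.87599182128906, 129.0146484375), 85.6164321899414)
[309 185  29  40 970] [[ 5.6e+02 -2.0e-01  7.0e+01]] ((560.547119140625, -0.13605880737304688), (84.5158462524414, 128.53086853027344), 85.2311019897461)
[358 188  29  41 972] [[ 546.8 -159.4   70. ]] ((547.5419921875, -159.7362060546875), (84.5909194946289, 128.4583282470703), 85.51176452636719)
[389 191  28  40 977] [[ 538.5 -258.9   70. ]] ((539.535888671875, -258.6890563964844), (84.41487121582031, 128.45889282226562), 85.80470275878906)
```

View pics/crop1.png

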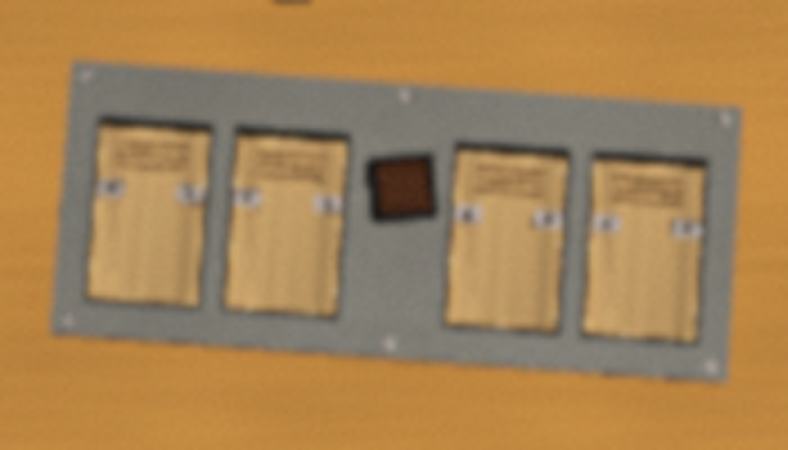

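View pics/crop2.png

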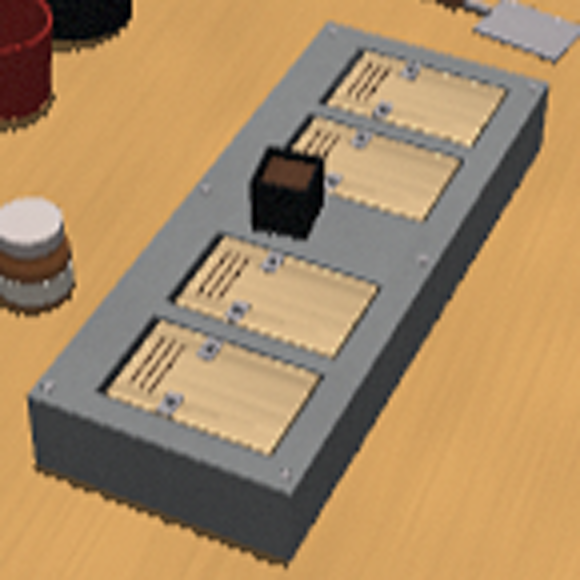

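The crops show four flush hatches, with strap screws on the pivot line, grooves at the far end, and the seed pot in the middle gap. The row is yawed about -4.7°. I'll press from hatch a onward.

```bash
cat >> h.py <<'E'
C=np.array([[539.2,-258.8],[547.2,-159.6],[560.3,-0.1],[568.2,99.5]])
yaw=-np.arctan2(29,358.3); X=np.array([np.cos(yaw),np.sin(yaw)]); ORI=[np.pi,0,yaw]
def P(i,x,z): return [*(C[i]+(17.5+x)*X),70+z]   # hatch frame, z above deck
E
python3 - <<'E'
from h import *
from bench import robot
robot.move_gripper(0.0)
robot.move_ptp(P(0,32,90),ORI)
for i in range(4):
    robot.move_linear(P(i,32,75 if i!=2 else 75),speed=200)
    robot.move_linear(P(i,32,6),speed=120)
    s=robot.move_linear(P(i,32,-9),speed=20,f_stop=12)
    p=robot.current_tcp_pos(); print(i,s,np.round(p,1),np.round(robot.current_contact_force(),1),robot.current_t())
    if not s or p[2]<65:
        print("loose",i)
        s=robot.move_linear(P(i,32,-24),speed=30,f_stop=25); print(s,robot.current_tcp_pos(),robot.current_contact_force()); 
        robot.move_linear(P(i,32,75),speed=120); break
    robot.move_linear(P(i,32,75),speed=150)
print(robot.current_t())
for n in("top","side"):
    cv2.imwrite(f"pics/{n}1.png",robot.get_image(n)["img"])
a=cv2.imread("pics/top1.png")[130:330,230:500];b=cv2.imread("pics/side1.png")[100:300,220:490]
cv2.imwrite("pics/both1.png",cv2.resize(np.vstack([a,b]),None,fx=1.5,fy=1.5))
E
```

```text
0 True [ 588.9 -263.    70.3] [-1.1  0.3  4.8] 4.6167
1 True [ 597.  -163.7   70.3] [-1.2  0.5  4.4] 7.0917
2 True [610.1  -4.1  70.3] [-0.9  0.3  5.2] 9.8667
3 False [617.7  95.5  60.9] [ 1.4 -0.1  0.9] 12.7917
loose 3
False [617.08418066  95.45194288  45.45649559] [ 0.66920352 -0.34780811  0.24588205]
14.4167
```

View pics/both1.png

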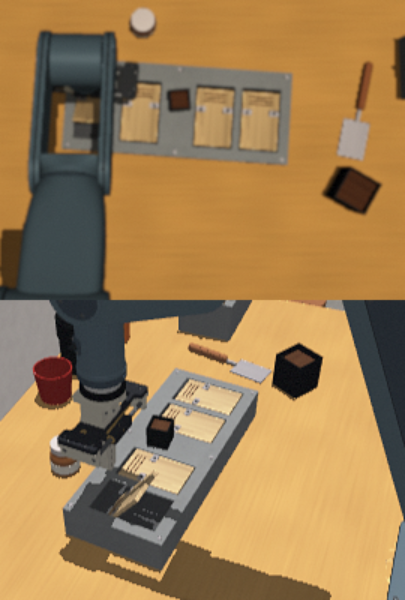

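Hatches a, b and c held firm. Hatch d rocked, and its long end now stands at about 45°. Next I'll go round to the robot's side and push it over.

```bash
python3 - <<'E'
from h import *
from bench import robot
robot.move_linear(P(3,32,110),speed=150)
robot.move_linear(P(3,-110,110),speed=200)
robot.move_linear(P(3,-110,20),speed=150)
print(robot.move_linear(P(3,-45,22),speed=60,f_stop=20),robot.current_contact_force())
s=robot.move_linear(P(3,-2,22),speed=25,f_stop=12)
p=np.array(robot.current_tcp_pos()); print(s,p,"x",(p[:2]-C[3])@X-17.5,robot.current_contact_force())
robot.move_linear(P(3,-60,22),speed=80)
robot.move_linear(P(3,-110,60),speed=150)
robot.move_linear(P(3,-150,160),speed=150)
print(robot.current_t())
d=robot.get_image("side"); cv2.imwrite("pics/side2.png",d["img"])
t=robot.get_image("top"); cv2.imwrite("pics/top2.png",t["img"])
q=proj(d,[P(3,0,0)])[0].astype(int);print(q)
a=cv2.resize(d["img"][q[1]-80:q[1]+60,q[0]-90:q[0]+90],None,fx=3,fy=3); b=cv2.resize(t["img"][150:250,250:430],None,fx=3,fy=1.8)
cv2.imwrite("pics/both2.png",np.vstack([a,b]))
E
```

```text
False [0.64909897 0.26468427 0.0960703 ]
True [579.28440987  98.57825147  91.43227824] x -6.377358169022088 [ 0.07110777 -0.18649952 -0.16197159]
21.4833
[303 234]
```

View pics/both2.png

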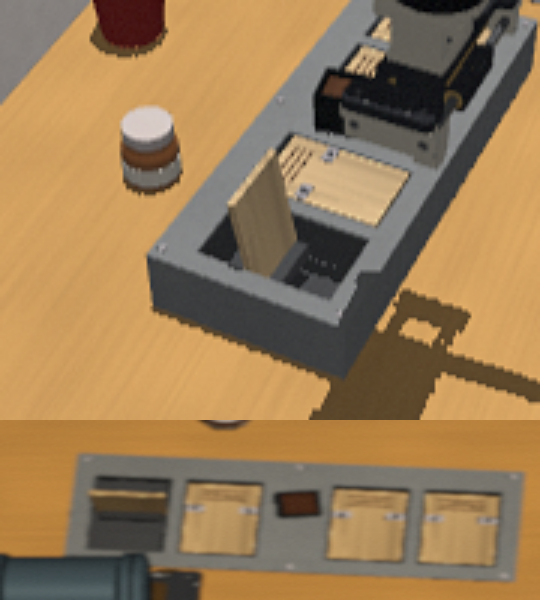

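The side view shows hatch d standing upright and leaning slightly away, with its upper edge at about (293,190) in the top image. Nothing else moved. I'll check the angle numerically, then hand in.

```bash
python3 - <<'E'
from h import *
from bench import robot
d=robot.get_image("top")
for a in(1.4,1.57,1.75):
    print(a,proj(d,[P(3,-80*np.cos(a),-4+80*np.sin(a))]).round(1))
col=d["img"][180:205,293].sum(1); print(list(zip(range(180,205),col)))
p=robot.current_tcp_pos(); print(p,robot.current_contact_force())
robot.sleep(0.5)
robot.hand_in()
E
```

```text
1.4 [[290.9 199.8]]
1.57 [[291.2 195.4]]
1.75 [[291.6 190.9]]
[(180, np.uint64(317)), (181, np.uint64(257)), (182, np.uint64(145)), (183, np.uint64(113)), (184, np.uint64(153)), (185, np.uint64(181)), (186, np.uint64(183)), (187, np.uint64(179)), (188, np.uint64(190)), (189, np.uint64(265)), (190, np.uint64(347)), (191, np.uint64(361)), (192, np.uint64(303)), (193, np.uint64(205)), (194, np.uint64(183)), (195, np.uint64(177)), (196, np.uint64(182)), (197, np.uint64(185)), (198, np.uint64(179)), (199, np.uint64(186)), (200, np.uint64(178)), (201, np.uint64(164)), (202, np.uint64(149)), (203, np.uint64(159)), (204, np.uint64(136))]
[435.77815733 110.10954258 228.8513259 ] [-0.15327826 -0.0763893   0.11473752]
the job is handed in; nothing more can be done
```

Done and handed in: hatches a, b and c held firm, d (leftmost) rocked and now leans on its stop at about 1.75 rad by the top camera; the pots and tools in view had not moved, and the arm finished clear about 22 s in.

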